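Shim the rocking stirrer

ROBOT

A 6-joint arm with a two-finger parallel gripper is mounted at the origin on the work surface. World frame = base frame: x ahead of the robot, y to its left, z up, the work surface at z = 0. Lengths are in mm, angles in rad, forces in N, time in s.
With the tool pointing down it reaches from about 350 to 875 mm from the base axis. Payload 4.2 kg.
Tool frame: the origin (TCP) lies at the very end of the fingers, on their centre line; the grasp point (between the pads) lies 19 mm behind it; y points along the fingers, z is the direction in which the jaws open and shut, and the axes are right-handed (so a half turn about y gives the same grasp; the last joint's range is limited). The gripper opens to 85 mm and grips with 20 to 120 N. Pads are 22 mm wide; open, the fingers measure 114 mm over their backs; the gripper's body (76 mm by 85 mm) begins 54 mm behind the grasp point. The pads swing forward as they close: fully open they stand 13 mm farther back than shut.
Start: joints at [1.55, 0.385, 0.008, 0, -1.194, -0.259], TCP at [172.57, 600.682, 231.312] pointing down, gripper open.
Joint ranges: [-3.14, 3.14], [-1.21, 2.06], [-1.07, 1.41], [-3.16, 2.05], [-2.99, -0.16], [-3.1, 3.1]. Speed limits (rad/s): [2.79, 2.79, 3.14, 3.14, 3.14, 3.14].

INTERFACE

Orientations are given as a unit quaternion [x, y, z, w].
In Python, from bench import arm gives the robot as it stands.
- The arm moves only by the shell command python3 -m creep 'ROWS'. ROWS is JSON, a list of rows, each an object with "delta_pos": the shift along the tool's x, y, z in mm, a list of three; "rot": the turn, a rotation vector about the tool's x, y, z in rad, a list of three; "jaw": the finger opening in mm, from 0 to 85.4. A call has exactly 10 rows; each row shifts and turns the commanded pose from where the row before left it, along the tool's axes as they then stand; what a row does not reach is not made up. A row lasts 1/12 s, in which the tool goes at most 41.7 mm and 7.16 degrees, less where a joint would pass 70% of its speed; a pose out of reach is approached as far as the arm can. A call is refused whole if a number of a shift passes 41.7 or a number of a turn 0.125, either way. A call with a gripper value outside its range is refused whole. The fingers move at their own pace and stop on an object; the grip force is fixed at half the most. Time passes only in rows, so rows that do not move let the fingers close, or fill a call up. It gives the time, the measured TCP pose, the force and the opening at its end, in the units of the state.
- arm.read_state(): the state, without advancing time (a new reading comes with each control period).
- arm.get_image(name): name is "side" or "top"; returns the picture (400x640x3 uint8, red, green, blue); there is no depth.
- arm.calibration(name): a dict with "intrinsics" (3x3 intrinsics, pixels), "dist_coeffs" ([k1, k2, p1, p2, k3] as OpenCV has them; the pictures are not rectified), "R" (3x3) and "t" (3): a world point X has camera coordinates R X + t. Camera axes: x right, y down, z forward; pixel columns grow to the right and rows downward; lengths in mm; the calibration is good to about 2 mm. A picture is of the moment at which its call begins. calibration takes no time and is no camera call.
- arm.job_done(): hands the job in, once; it reports no verdict.
Trained networks look in the newest picture that a camera, given by its name, has taken for a name from the list of things; names that differ only in an ending like _2 or _b are one class to them, and where a whole thing is asked for, a point or a joint stands for the part that bears it (a point fixed in the world has none). Each returns a list of dicts, best first, with "p" (0 to 1); they miss things now and then, are a little off and sometimes report something else, mostly with a low value. They report only what shows in the picture. A call takes as long as a camera call. They do not tell look-alikes from the thing itself.
- arm.find_in(camera, target): "location" ([column, row] in pixels, amid what is visible of it).
- arm.masks_of(camera, target): "pixels" (400x640 bool, what is visible of it) and "location" ([column, row] in pixels, amid what is visible of it).
The state is a dict: "clock": time; "joints": joint angles; "joint_vel": joint speeds; "joint_efforts": joint torques, N m; "position": TCP position; "ee_rot": TCP orientation; "contact_force": force on the tool from outside, world axes, zero at the start; "wrist_torque": the same for the moment, N m; "gripper_width": finger opening in mm.
Only numpy, scipy, OpenCV 4.12 (cv2) and the standard library are available. Lean on these libraries where they do the work, as an engineer would, in place of code of your own. Each camera call takes 0.05 s, during which the arm holds its last target. There are 200 camera calls.

TASK

The hotplate stirrer rocks because the bare steel foot under its yellow ear is too short. Push the orange wedge along the board, thin edge leading, under that foot until the stirrer stands level and no longer rocks, then back off. Only push the wedge, never pick it up; keep off the stirrer and do not shove it along, and leave the dropper bottle, jar and beaker standing where they are.

Things in the scene. Friction and masses are not known exactly. Their poses are not given: they have to be found in the camera images.
- board: White bench board with a red tape border, fixed on the bench, 400 x 600 mm, 8 mm thick; its top, on which everything stands, is 8 mm above the bench. Origin: centre of its underside. x is its short side, y its long side.
- stirrer: White hotplate stirrer, about 2.2 kg, loose. Casing 130 x 170 mm, underside 32 mm up, top 114 mm up. Four domed feet at x = +-80, y = +-100 mm under round ears (34 mm across, 33 to 41 mm up). Origin: centre of the plane under the three rubber feet; z is up when level. The foot at x +80, y -100 is 10 mm short, so at first it leans about 0.08 rad that way, the opposite foot in the air.
- short_foot (a point): Lowest point of the short, bare steel, domed foot (radius 12 mm) below the yellow ear. At the start it rests on the board; it is 10 mm above the board when the stirrer is level. It bears about 3 to 5 N; driving the wedge under it takes about 5 to 12 N.
- wedge: Orange plastic wedge, 130 mm long (x), 50 mm wide (y), about 0.1 kg, loose. Origin: centre of its flat underside. The +x end is the thin edge, 2 mm high, the -x end an upright face 28 mm high, the top a plane ramp (1 in 5), 10 mm high 40 mm behind the thin edge. It lies thin edge roughly towards the short foot, 60 to 160 mm short of it. Friction holds it where it is left.
- dropper: Amber dropper bottle with red bulb, 48 mm across, 124 mm high, loose bystander. Origin: centre of its underside.
- jar: Small white jar with blue cap, 44 mm across, 60 mm high, loose bystander. Origin: centre of its underside.
- beaker: Small glass beaker, 60 mm across, 75 mm high, loose bystander. Origin: centre of its underside.
Things that resemble listed ones, but are neither listed nor needed, are in the scene too. There is more than one size of the wedge; the job needs the middle-sized.

How it is judged (in metres and radians):
At the end, for the whole second after the job is handed in: The wedge lies flat on the board with its ramp under the short foot and carries it (more than 0.3 N); the stirrer stands within 0.012 rad of level, within 30 mm of where it was, and everything is at rest; the bystanders stand upright (angle between stirrer's own z axis and vertical below 0.012 rad and angular speed of stirrer below 0.03 rad/s and linear speed of each of stirrer, wedge below 0.005 m/s and contact force between wedge and stirrer above 0.3 N and x of short_foot in the frame of wedge between -0.01 and 0.06 m and y of short_foot in the frame of wedge between -0.025 and 0.025 m and angle between wedge's own z axis and vertical below 0.04 rad and height (world z) of wedge below 0.011 m and distance of stirrer from where it was at the start of the episode below 0.03 m and angle between each of dropper, jar, beaker's own z axis and vertical below 0.1 rad); the robot touches nothing.
It fails at once if the wedge is lifted off the board or tipped (height (world z) of wedge above 0.02 m or angle between wedge's own z axis and vertical above 0.3 rad).
It fails at once if the robot pushes or holds the stirrer (contact force between any of the fingers, the arm and stirrer above 1 N).
It fails at once if the stirrer is shoved along the board by more than 50 mm (distance of stirrer from where it was at the start of the episode above 0.05 m).
It fails at once if a bystander is moved by more than 20 mm or tipped (distance of any of dropper, jar, beaker from where it was at the start of the episode above 0.02 m or angle between any of dropper, jar, beaker's own z axis and vertical above 0.4 rad).
It also fails if it takes over 42 s, if anything falls off the work surface, if the arm or the gripper's body presses on something with over 40 N, if the wrist force passes 120 N, or if a joint passes its speed limit or range.

## Working session

There is one attempt and no reset: what is moved stays moved. The work goes in short steps, Python scripts to look and compute and a shell command to move; the robot and the scene stay as the last step left them, time stands still between calls to the robot, and variables do not carry over. Pictures are saved under pics/ and viewed, about 8 in all and at most 12, crops included, and the job is handed in when it is done.

```bash
mkdir -p pics; ls; cat > h.py <<'E'
import numpy as np, cv2
from bench import arm
def cal(n):
    c=arm.calibration(n); return [np.array(c[k],float) for k in ("intrinsics","dist_coeffs","R","t")]
def back(n,px,z):
    K,D,R,t=cal(n); p=cv2.undistortPoints(np.array(px,float).reshape(-1,1,2),K,D).reshape(-1,2)
    d=np.c_[p,np.ones(len(p))]@R; o=-R.T@t
    return o+d*((z-o[2])/d[:,2])[:,None]
def proj(n,X):
    K,D,R,t=cal(n); return cv2.projectPoints(np.array(X,float).reshape(-1,3),cv2.Rodrigues(R)[0],t,K,D)[0].reshape(-1,2)
def save(f,im): cv2.imwrite(f,im[:,:,::-1])
E
python3 - <<'E'
from h import *
a=arm.get_image("top"); b=arm.get_image("side"); save("pics/top.png",a); save("pics/side.png",b)
for n in("top","side"):
    K,D,R,t=cal(n); print(n,-R.T@t,R[2])
    for o in("wedge","short_foot","stirrer","dropper","jar","beaker"):
        print(n,o,[(np.round(q["location"]).tolist(),round(q["p"],2)) for q in arm.find_in(n,o)][:5])
print(arm.read_state())
E
```

```text
pics
top [ 382.58515042  -75.48248826 1007.39254147] [ 0.19088969  0.00291178 -0.98160718]
top wedge [([315.0, 126.0], 0.97), ([451.0, 261.0], 0.84), ([335.0, 216.0], 0.64)]
top short_foot [([228.0, 246.0], 0.7)]
top stirrer [([227.0, 246.0], 0.92), ([294.0, 233.0], 0.66)]
top dropper [([306.0, 282.0], 0.59)]
top jar [([218.0, 173.0], 0.78), ([293.0, 232.0], 0.62)]
top beaker []
side [   1.54602395 -608.53378418 1002.15764693] [ 0.47195099  0.44438077 -0.76143811]
side wedge [([374.0, 169.0], 0.8), ([332.0, 230.0], 0.66), ([387.0, 339.0], 0.66)]
side short_foot [([238.0, 180.0], 0.95)]
side stirrer [([236.0, 182.0], 0.76)]
side dropper []
side jar [([281.0, 146.0], 0.66)]
side beaker [([296.0, 266.0], 0.66)]
{'clock': 0.7, 'joints': array([ 1.54961045e+00,  3.84673119e-01,  7.88446268e-03, -2.18315811e-05,
       -1.19402328e+00, -2.58594926e-01]), 'joint_vel': array([ 2.36388839e-04,  1.59191135e-03, -3.21716390e-05, -8.85341988e-04,
        1.84644508e-03, -6.50643335e-04]), 'joint_efforts': array([-1.06665536e-04, -3.91947055e+01,  1.88582182e+01,  4.18989837e+00,
       -3.16169535e-04, -2.62669012e-06]), 'position': array([172.5573784 , 600.66671965, 231.31897993]), 'ee_rot': array([-0.09859148, -0.70019253,  0.70020519,  0.09860443]), 'contact_force': array([0.86354363, 0.45849752, 0.28510826]), 'wrist_torque': array([ 0.00519702, -0.01936976,  0.01351866]), 'gripper_width': 85.35317808480966}
```

View pics/top.png

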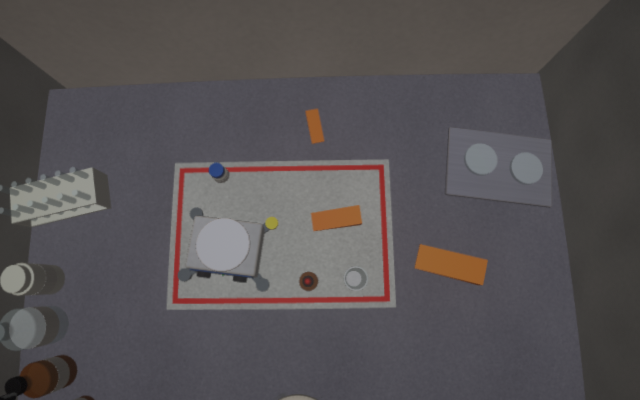

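View pics/side.png

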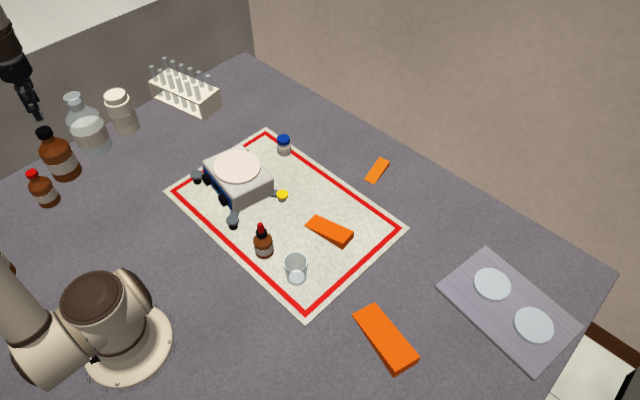

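The image shows three orange wedges in top. One is small at (315,126), off the board. One is medium at (335,216), on the board and pointing at the yellow ear at (271,223). The third is large at (451,261), off the board. The medium one fits the description. I'll measure it and confirm with a crop.

```bash
cat > fit.py <<'E'
from h import *
from scipy.optimize import minimize
W=np.array([[x,y,z] for y in(-25,25) for x,z in((65,0),(65,2),(-65,0),(-65,28))],float)
def pose(P,p): c,s=np.cos(p[2]),np.sin(p[2]); return P@np.array([[c,s,0],[-s,c,0],[0,0,1]])+[p[0],p[1],8]
def mask(im,lo,hi):
    h=cv2.cvtColor(im,cv2.COLOR_RGB2HSV); return cv2.inRange(h,lo,hi)
def comp(m,near,r=60):
    n,l,s,c=cv2.connectedComponentsWithStats(m)
    i=min((i for i in range(1,n) if s[i,4]>15),key=lambda i:np.hypot(*(c[i]-near))); return (l==i).astype(np.uint8),c[i],s[i,4]
def hullmask(n,X,S=8):
    im=np.zeros((400*4,640*4),np.uint8); h=cv2.convexHull(proj(n,X).astype(np.float32))
    cv2.fillConvexPoly(im,np.round((h*4+1.5)*16).astype(np.int32),255,shift=4)
    return cv2.resize(im,(640,400),interpolation=cv2.INTER_AREA)/255.
def fitw(ms,p0):
    f=lambda p:sum(np.abs(hullmask(n,pose(W,p))-m).sum()/m.sum() for n,m in ms.items())
    best=min((minimize(f,[p0[0],p0[1],p0[2]+d],method="Nelder-Mead",options=dict(initial_simplex=[[p0[0]+a,p0[1]+b,p0[2]+d+g] for a,b,g in((0,0,0),(15,0,0),(0,15,0),(0,0,.15))],xatol=.1,fatol=1e-3)) for d in(-.1,.1)),key=lambda r:r.fun)
    return best.x,best.fun
def ear(n,near,z=38):
    m,c,a=comp(mask(arm_im[n],(22,110,90),(35,255,255)),near); return back(n,[c],z)[0],c,a
arm_im={}
def shoot():
    for n in("top","side"): arm_im[n]=arm.get_image(n)
E
python3 - <<'E'
from fit import *
import fit
shoot()
ms={}
for n,near in(("top",(335,216)),("side",(332,230))):
    m,c,a=comp(mask(arm_im[n],(5,150,80),(20,255,255)),near); ms[n]=m; print(n,c,a,back(n,[c],20))
for n,near in(("top",(271,223)),("side",(282,195))): print("ear",n,ear(n,near))
c0=back("top",[[336,217]],18)[0]
for k in(["top"],["side"],["top","side"]): print(k,fitw({n:ms[n] for n in k},[c0[0],c0[1],np.pi/2]))
p,_=fitw(ms,[c0[0],c0[1],np.pi/2])
e=np.mean([ear(n,q)[0] for n,q in(("top",(271,223)),("side",(282,195)))],0)
d=e[:2]-p[:2]; c,s=np.cos(p[2]),np.sin(p[2]); print("foot in wedge",c*d[0]+s*d[1],-s*d[0]+c*d[1])
for o,px,z in(("dropper",(308,281),130),("jar",(217,171),66),("beaker",(355,278),45)): print(o,back("top",[px],z))
out=[]
for n,(x,y,w,h) in(("top",(190,160,200,130)),("side",(180,130,200,130))):
    im=cv2.resize(arm_im[n],None,fx=4,fy=4,interpolation=cv2.INTER_CUBIC)
    h_=cv2.convexHull(proj(n,pose(W,p)).astype(np.float32)*4+1.5).astype(int); cv2.polylines(im,[h_],1,(0,0,255),1)
    out.append(cv2.resize(im[y*4:(y+h)*4,x*4:(x+w)*4],None,fx=.55,fy=.55))
save("pics/crop.png",np.vstack(out))
E
```

```text
top [336.30696576 217.93034238] 847 [[ 545.20324654 -115.59064392   20.        ]]
side [330.00993789 230.7826087 ] 805 [[ 543.62714345 -122.45868086   20.        ]]
ear top (array([535.02841026,  55.46474568,  38.        ]), array([271.33613445, 222.58823529]), np.int32(119))
ear side (array([533.34895661,  54.03526659,  38.        ]), array([281.5959596 , 194.18181818]), np.int32(99))
['top'] (array([ 545.37135334, -112.74846622,    1.65722268]), np.float64(0.14511655902030235))
['side'] (array([ 545.19507737, -113.56490855,    1.66653713]), np.float64(0.07402752405309951))
['top', 'side'] (array([ 545.49627003, -113.61682998,    1.67509059]), np.float64(0.2227033076974951))
foot in wedge 168.6291577360825 -6.281733750910252
dropper [[382.07245302 -40.6496226  130.        ]]
jar [[671.76674535 194.418114    66.        ]]
beaker [[ 385.96622742 -156.11776803   45.        ]]
```

View pics/crop.png

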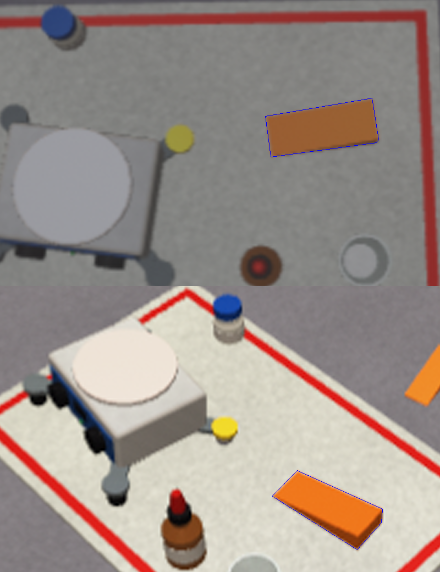

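The crop confirms the middle wedge. The 130x50x28 outline fits in both views, with the upright end facing away from the foot. Next I'll work out the moves.

```bash
python3 - <<'E'
from h import *
from scipy.spatial.transform import Rotation as Ro
s=arm.read_state(); R=Ro.from_quat(s["ee_rot"]).as_matrix(); print(R.round(3))
yaw=1.665; u=np.array([np.cos(yaw),np.sin(yaw),0]); v=np.array([-u[1],u[0],0])
tgt=np.array([545.4,-113.4,0])-125*u; tgt[2]=231; print(tgt)
print("tool shift",R.T@(tgt-s["position"]))
for z in(v,-v):
    # rotation about tool y by a
    zl=R.T@z; print("rot y",np.arctan2(zl[0],zl[2]))
E
```

```text
[[-0.961  0.    -0.276]
 [ 0.276  0.    -0.961]
 [ 0.    -1.    -0.   ]]
[ 557.15805032 -237.8457643   231.        ]
tool shift [-6.01179047e+02  3.22158182e-01  6.99712637e+02]
rot y 1.196823185146178
rot y -1.9447694684436154
```

```bash
python3 -m creep '[{"delta_pos":[-24,0,28],"rot":[0,0,0],"jaw":15},{"delta_pos":[-24,0,28],"rot":[0,0,0],"jaw":15},{"delta_pos":[-24,0,28],"rot":[0,0,0],"jaw":15},{"delta_pos":[-24,0,28],"rot":[0,0,0],"jaw":15},{"delta_pos":[-24,0,28],"rot":[0,0,0],"jaw":15},{"delta_pos":[-24,0,28],"rot":[0,0,0],"jaw":15},{"delta_pos":[-24,0,28],"rot":[0,0,0],"jaw":15},{"delta_pos":[-24,0,28],"rot":[0,0,0],"jaw":15},{"delta_pos":[-24,0,28],"rot":[0,0,0],"jaw":15},{"delta_pos":[-24,0,28],"rot":[0,0,0],"jaw":15}]'
python3 -m creep '[{"delta_pos":[-24,0,28],"rot":[0,0,0],"jaw":15},{"delta_pos":[-24,0,28],"rot":[0,0,0],"jaw":15},{"delta_pos":[-24,0,28],"rot":[0,0,0],"jaw":15},{"delta_pos":[-24,0,28],"rot":[0,0,0],"jaw":15},{"delta_pos":[-24,0,28],"rot":[0,0,0],"jaw":15},{"delta_pos":[-24,0,28],"rot":[0,0,0],"jaw":15},{"delta_pos":[-24,0,28],"rot":[0,0,0],"jaw":15},{"delta_pos":[-24,0,28],"rot":[0,0,0],"jaw":15},{"delta_pos":[-24,0,28],"rot":[0,0,0],"jaw":15},{"delta_pos":[-24,0,28],"rot":[0,0,0],"jaw":15}]'
python3 -m creep '[{"delta_pos":[-24,0,28],"rot":[0,0,0],"jaw":15},{"delta_pos":[-24,0,28],"rot":[0,0,0],"jaw":15},{"delta_pos":[-24,0,28],"rot":[0,0,0],"jaw":15},{"delta_pos":[-24,0,28],"rot":[0,0,0],"jaw":15},{"delta_pos":[-24,0,28],"rot":[0,0,0],"jaw":15},{"delta_pos":[0,0,0],"rot":[0,0.12,0],"jaw":15},{"delta_pos":[0,0,0],"rot":[0,0.12,0],"jaw":15},{"delta_pos":[0,0,0],"rot":[0,0.12,0],"jaw":15},{"delta_pos":[0,0,0],"rot":[0,0.12,0],"jaw":15},{"delta_pos":[0,0,0],"rot":[0,0.12,0],"jaw":15}]'
python3 -m creep '[{"delta_pos":[0,0,0],"rot":[0,0.12,0],"jaw":15},{"delta_pos":[0,0,0],"rot":[0,0.12,0],"jaw":15},{"delta_pos":[0,0,0],"rot":[0,0.12,0],"jaw":15},{"delta_pos":[0,0,0],"rot":[0,0.12,0],"jaw":15},{"delta_pos":[0,0,0],"rot":[0,0.12,0],"jaw":15},{"delta_pos":[0,0,0],"rot":[0,0,0],"jaw":15},{"delta_pos":[0,0,0],"rot":[0,0,0],"jaw":15},{"delta_pos":[0,0,0],"rot":[0,0,0],"jaw":15},{"delta_pos":[0,0,0],"rot":[0,0,0],"jaw":15},{"delta_pos":[0,0,0],"rot":[0,0,0],"jaw":15}]'
python3 - <<'E'
from h import *
from scipy.spatial.transform import Rotation as Ro
s=arm.read_state(); R=Ro.from_quat(s["ee_rot"]).as_matrix(); print(R.round(3),s["joints"],s["clock"])
print("need",R.T@(np.array([557.2,-237.8,22])-s["position"]))
E
```

```text
clock: 1.63
position: [326.2, 263.6, 231.7]
ee_rot: [0.099, 0.701, -0.7, -0.098]
contact_force: [0.9, -0.5, 0.0]
gripper_width: 14.7
clock: 2.47
position: [479.8, -72.0, 231.7]
ee_rot: [0.099, 0.7, -0.7, -0.098]
contact_force: [1.2, -0.0, 1.3]
gripper_width: 15.2
clock: 3.3
position: [555.9, -238.1, 231.2]
ee_rot: [-0.303, -0.639, 0.639, 0.303]
contact_force: [-0.9, -0.1, -0.2]
gripper_width: 14.6
clock: 4.13
position: [555.9, -237.8, 231.3]
ee_rot: [-0.476, -0.522, 0.522, 0.476]
contact_force: [0.9, 0.3, -0.5]
gripper_width: 15.2
[[-0.092 -0.    -0.996]
 [ 0.996  0.    -0.092]
 [ 0.    -1.     0.   ]] [-1.36722548e-01  3.50175422e-01 -4.45651875e-02 -1.10762731e-05
 -1.17608429e+00  2.28844098e-01] 4.1333
need [-1.33300142e-01  2.09304887e+02 -1.27162643e+00]
```

```bash
python3 -m creep '[{"delta_pos":[0,25,0],"rot":[0,0,0],"jaw":15},{"delta_pos":[0,25,0],"rot":[0,0,0],"jaw":15},{"delta_pos":[0,25,0],"rot":[0,0,0],"jaw":15},{"delta_pos":[0,25,0],"rot":[0,0,0],"jaw":15},{"delta_pos":[0,25,0],"rot":[0,0,0],"jaw":15},{"delta_pos":[0,25,0],"rot":[0,0,0],"jaw":15},{"delta_pos":[0,25,0],"rot":[0,0,0],"jaw":15},{"delta_pos":[0,20,-1],"rot":[0,0,0],"jaw":15},{"delta_pos":[0,14,0],"rot":[0,0,0],"jaw":15},{"delta_pos":[0,6,0],"rot":[0,0,0],"jaw":15}]'
python3 -m creep '[{"delta_pos":[10,0,0],"rot":[0,0,0],"jaw":15},{"delta_pos":[10,0,0],"rot":[0,0,0],"jaw":15},{"delta_pos":[10,0,0],"rot":[0,0,0],"jaw":15},{"delta_pos":[5,0,0],"rot":[0,0,0],"jaw":15},{"delta_pos":[4,0,0],"rot":[0,0,0],"jaw":15},{"delta_pos":[4,0,0],"rot":[0,0,0],"jaw":15},{"delta_pos":[4,0,0],"rot":[0,0,0],"jaw":15},{"delta_pos":[4,0,0],"rot":[0,0,0],"jaw":15},{"delta_pos":[4,0,0],"rot":[0,0,0],"jaw":15},{"delta_pos":[4,0,0],"rot":[0,0,0],"jaw":15}]'
python3 - <<'E'
from fit import *
shoot(); s=arm.read_state(); print(s["position"],s["contact_force"],s["clock"])
u=np.array([np.cos(1.665),np.sin(1.665),0]); d=s["position"]-[545.4,-113.4,0]; print("tcp along",d@u)
print({n:comp(mask(arm_im[n],(5,150,80),(20,255,255)),q)[1:] for n,q in(("top",(335,216)),("side",(332,230)))})
save("pics/c2.png",cv2.resize(arm_im["side"][120:300,180:440],None,fx=3,fy=3,interpolation=cv2.INTER_CUBIC))
E
```

```text
clock: 4.97
position: [555.5, -237.4, 13.8]
ee_rot: [-0.475, -0.522, 0.523, 0.478]
contact_force: [-0.4, -0.1, 0.0]
gripper_width: 15.3
clock: 5.8
position: [552.1, -179.2, 16.9]
ee_rot: [0.477, 0.522, -0.522, -0.476]
contact_force: [1.3, -3.1, 3.1]
gripper_width: 15.2
[ 551.69628207 -178.50517518   16.45089454] [ 0.15139627 -0.23788041 -0.01465958] 5.9
tcp along -65.40876229145864
{'top': (array([331.43006536, 218.80392157]), np.int32(765)), 'side': (array([322.00169779, 226.91341256]), np.int32(589))}
```

View pics/c2.png

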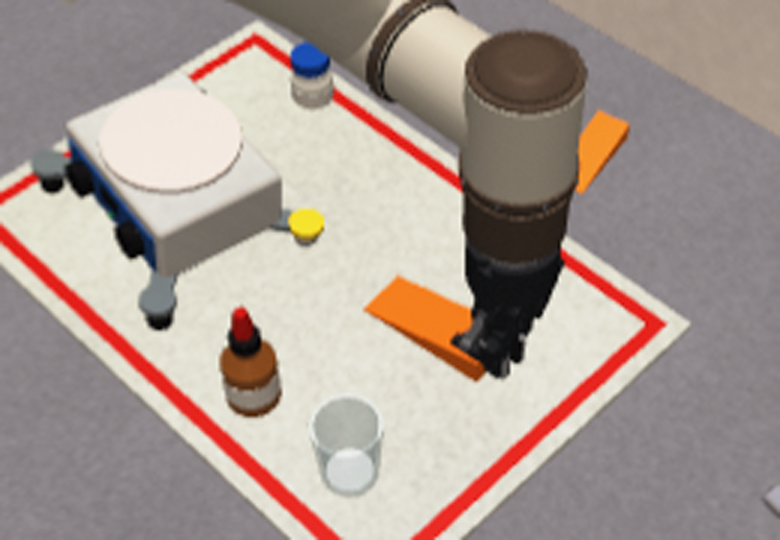

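The side picture shows the gripper tips behind the wedge's tall face at about (487,350) in the crop, with the wedge still straight and clear of everything. I'll keep pushing.

```bash
python3 -m creep '[{"delta_pos":[5,0,0],"rot":[0,0,0],"jaw":15},{"delta_pos":[8,0,0],"rot":[0,0,0],"jaw":15},{"delta_pos":[9,0,0],"rot":[0,0,0],"jaw":15},{"delta_pos":[9,0,0],"rot":[0,0,0],"jaw":15},{"delta_pos":[9,0,0],"rot":[0,0,0],"jaw":15},{"delta_pos":[9,0,0],"rot":[0,0,0],"jaw":15},{"delta_pos":[9,0,0],"rot":[0,0,0],"jaw":15},{"delta_pos":[9,0,0],"rot":[0,0,0],"jaw":15},{"delta_pos":[8,0,0],"rot":[0,0,0],"jaw":15},{"delta_pos":[5,0,0],"rot":[0,0,0],"jaw":15}]'
cat > look.py <<'E'
from fit import *
import sys
shoot(); s=arm.read_state(); print(s["position"].round(1),s["contact_force"].round(1),s["clock"])
tcp=s["position"]; 
es=[ear(n,q) for n,q in(("top",(271,223)),("side",(282,195)))]; print("ears",[(e[0].round(1),e[1].round(1),e[2]) for e in es])
ms={n:comp(mask(arm_im[n],(5,150,80),(20,255,255)),proj(n,[tcp[0]-8,tcp[1]+90,20])[0]) for n in("top","side")}
u=np.array([np.cos(1.665),np.sin(1.665)])
# thin edge leading vertices: fit with front visible only -> one-sided cost: visible mask must lie inside, boundary near front
from scipy.optimize import minimize
def f(p):
    c=0
    for n,(m,_,a) in ms.items():
        h=hullmask(n,pose(W,p)); ys,xs=np.nonzero(m); 
        # compare only in area ahead of the gripper (mask dilated) and not hidden by tool
        F=hullmask(n,pose(np.array([[x,y,z] for y in(-40,40) for x,z in((-25,0),(-25,30),(90,0),(90,30))],float),q0))>.5
        c+=np.abs(h-m)[F].sum()/a
    return c
q0=[tcp[0]+76*u[0],tcp[1]+76*u[1],1.665]
r=minimize(f,q0,method="Nelder-Mead",options=dict(initial_simplex=[q0,[q0[0]+8,q0[1],q0[2]],[q0[0],q0[1]+8,q0[2]],[q0[0],q0[1],q0[2]+.1]],xatol=.1,fatol=1e-3))
p=r.x; e=np.mean([e[0] for e in es],0)[:2]-p[:2]; c,sn=np.cos(p[2]),np.sin(p[2])
print("wedge",p.round(3),r.fun,"pred",np.round(q0,1),"foot in wedge",c*e[0]+sn*e[1],-sn*e[0]+c*e[1])
if len(sys.argv)>1:
    o=[cv2.resize(arm_im[n][y:y+100,x:x+150],None,fx=4,fy=4,interpolation=cv2.INTER_CUBIC)[:290] for n,x,y in(("top",180,175),("side",200,140))]
    save(sys.argv[1],np.vstack(o))
E
python3 look.py pics/c3.png
```

```text
clock: 6.73
position: [544.0, -98.1, 16.3]
ee_rot: [-0.476, -0.522, 0.522, 0.477]
contact_force: [-0.1, -3.0, 2.2]
gripper_width: 15.0
[543.8 -98.   16. ] [ 0.5  0.7 -0.7] 6.8333
ears [(array([525. ,  55.6,  38. ]), array([271.3, 226.4]), np.int32(35)), (array([533.3,  53.8,  38. ]), array([281.6, 194.2]), np.int32(98))]
wedge [537.727 -24.997   1.65 ] 0.7250093023576641 pred [536.6 -22.4   1.7] foot in wedge 80.13212735104125 2.1954607894767433
```

View pics/c3.png

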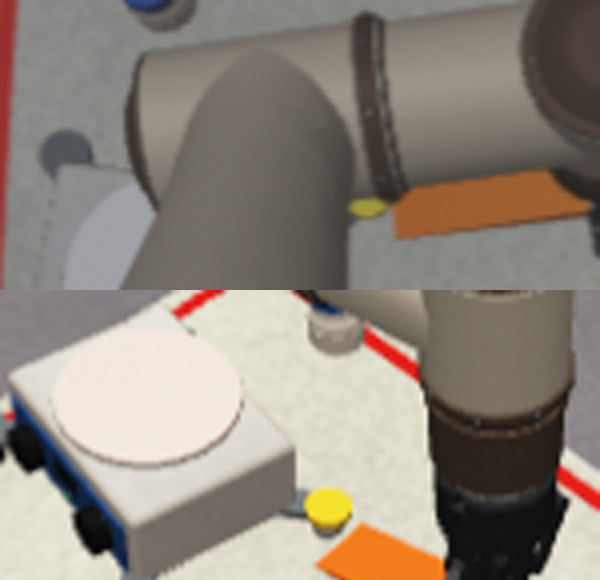

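Both crops show the wedge's thin edge about 13 mm short of the foot and roughly centred on it. The arm now partly hides the top view. I'll push in slowly.

```bash
python3 -m creep '[{"delta_pos":[4,0,0],"rot":[0,0,0],"jaw":15},{"delta_pos":[4,0,0],"rot":[0,0,0],"jaw":15},{"delta_pos":[4,0,0],"rot":[0,0,0],"jaw":15},{"delta_pos":[4,0,0],"rot":[0,0,0],"jaw":15},{"delta_pos":[4,0,0],"rot":[0,0,0],"jaw":15},{"delta_pos":[4,0,0],"rot":[0,0,0],"jaw":15},{"delta_pos":[4,0,0],"rot":[0,0,0],"jaw":15},{"delta_pos":[4,0,0],"rot":[0,0,0],"jaw":15},{"delta_pos":[3,0,0],"rot":[0,0,0],"jaw":15},{"delta_pos":[3,0,0],"rot":[0,0,0],"jaw":15}]'
python3 look.py pics/c4.png
```

```text
clock: 7.67
position: [540.1, -62.6, 16.0]
ee_rot: [-0.477, -0.521, 0.523, 0.477]
contact_force: [0.2, -7.3, -2.0]
gripper_width: 14.8
[540.1 -62.   16. ] [ 0.2 -4.4  0.4] 7.7667
ears [(array([523.1,  55.3,  38. ]), array([271.4, 227.1]), np.int32(17)), (array([535.8,  60.5,  38. ]), array([280.7, 192.5]), np.int32(98))]
wedge [534.302  -9.549   1.593] 1.1205488778323711 pred [533.   13.6   1.7] foot in wedge 67.53219198632841 3.367990389364688
```

View pics/c4.png

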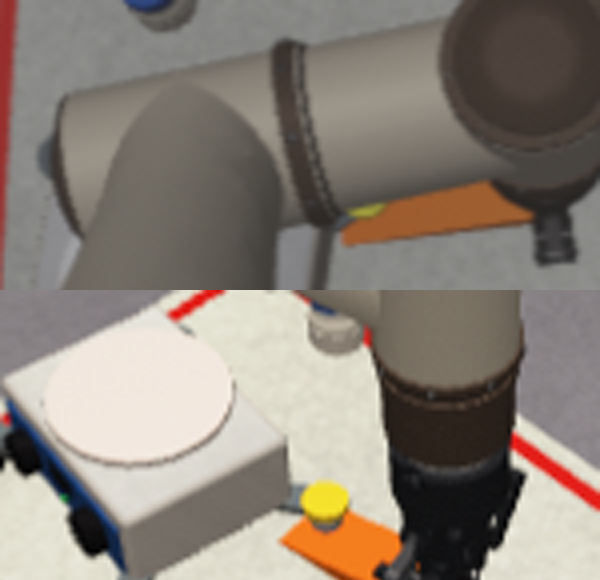

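The foot now stands on the ramp: the yellow ear is at (325,500) in the side crop with orange in front of it. By tool position it needs about 20 mm more.

```bash
python3 -m creep '[{"delta_pos":[3,0,0],"rot":[0,0,0],"jaw":15},{"delta_pos":[3,0,0],"rot":[0,0,0],"jaw":15},{"delta_pos":[3,0,0],"rot":[0,0,0],"jaw":15},{"delta_pos":[3,0,0],"rot":[0,0,0],"jaw":15},{"delta_pos":[2,0,0],"rot":[0,0,0],"jaw":15},{"delta_pos":[2,0,0],"rot":[0,0,0],"jaw":15},{"delta_pos":[2,0,0],"rot":[0,0,0],"jaw":15},{"delta_pos":[1,0,0],"rot":[0,0,0],"jaw":15},{"delta_pos":[0,0,0],"rot":[0,0,0],"jaw":15},{"delta_pos":[0,0,0],"rot":[0,0,0],"jaw":15}]'
python3 look.py | grep -v wedge
python3 -m creep '[{"delta_pos":[-10,0,0],"rot":[0,0,0],"jaw":15},{"delta_pos":[-20,0,0],"rot":[0,0,0],"jaw":15},{"delta_pos":[-30,0,0],"rot":[0,0,0],"jaw":15},{"delta_pos":[-40,0,0],"rot":[0,0,0],"jaw":15},{"delta_pos":[-40,-10,0],"rot":[0,0,0],"jaw":15},{"delta_pos":[-20,-30,0],"rot":[0,0,0],"jaw":15},{"delta_pos":[0,-40,0],"rot":[0,0,0],"jaw":15},{"delta_pos":[0,-40,0],"rot":[0,0,0],"jaw":15},{"delta_pos":[0,-40,0],"rot":[0,0,0],"jaw":15},{"delta_pos":[0,-10,0],"rot":[0,0,0],"jaw":15}]'
python3 - <<'E'
from fit import *
shoot()
ms={n:comp(mask(arm_im[n],(5,150,80),(20,255,255)),q)[:2] for n,q in(("top",(300,225)),("side",(300,213)))}
for n in ms: print(n,ms[n][1],ms[n][0].sum())
for n,q in(("top",(271,223)),("side",(281,191))): print("ear",ear(n,q,48))
o=[cv2.resize(arm_im[n][y:y+100,x:x+150],None,fx=4,fy=4,interpolation=cv2.INTER_CUBIC)[:290] for n,x,y in(("top",180,175),("side",200,140))]
save("pics/c5.png",np.vstack(o))
E
```

```text
clock: 8.6
position: [538.2, -44.3, 16.0]
ee_rot: [-0.477, -0.521, 0.523, 0.477]
contact_force: [1.1, -10.0, -0.3]
gripper_width: 15.2
[538.2 -44.3  16. ] [  0.7 -10.7  -0.8] 8.7
clock: 9.53
position: [557.2, -203.1, 194.0]
ee_rot: [0.481, 0.525, -0.52, -0.472]
contact_force: [1.7, -0.7, 1.5]
gripper_width: 14.7
top [312.57615894 116.10596026] 151
side [290.28456592 206.03697749] 622Traceback (most recent call last):
  File "look.py", line 5, in <module>
    es=[ear(n,q) for n,q in(("top",(271,223)),("side",(282,195)))]; print("ears",[(e[0].round(1),e[1].round(1),e[2]) for e in es])
        ~~~^^^^^
  File "fit.py", line 19, in ear
    m,c,a=comp(mask(arm_im[n],(22,110,90),(35,255,255)),near); return back(n,[c],z)[0],c,a
          ~~~~^^^^^^^^^^^^^^^^^^^^^^^^^^^^^^^^^^^^^^^^^^^^^^^
  File "fit.py", line 9, in comp
    i=min((i for i in range(1,n) if s[i,4]>15),key=lambda i:np.hypot(*(c[i]-near))); return (l==i).astype(np.uint8),c[i],s[i,4]
ValueError: min() iterable argument is empty
Traceback (most recent call last):
  File "fit.py", line 19, in ear
    m,c,a=comp(mask(arm_im[n],(22,110,90),(35,255,255)),near); return back(n,[c],z)[0],c,a
          ~~~~^^^^^^^^^^^^^^^^^^^^^^^^^^^^^^^^^^^^^^^^^^^^^^^
  File "fit.py", line 9, in comp
    i=min((i for i in range(1,n) if s[i,4]>15),key=lambda i:np.hypot(*(c[i]-near))); return (l==i).astype(np.uint8),c[i],s[i,4]
ValueError: min() iterable argument is empty
```

The arm still hides the top view, so I'll move it farther aside.

```bash
python3 -m creep '[{"delta_pos":[-30,-10,0],"rot":[0,0,0],"jaw":15},{"delta_pos":[-30,-10,10],"rot":[0,0,0],"jaw":15},{"delta_pos":[-30,0,15],"rot":[0,0,0],"jaw":15},{"delta_pos":[-30,0,15],"rot":[0,0,0],"jaw":15},{"delta_pos":[-30,0,15],"rot":[0,0,0],"jaw":15},{"delta_pos":[-30,0,15],"rot":[0,0,0],"jaw":15},{"delta_pos":[-30,0,15],"rot":[0,0,0],"jaw":15},{"delta_pos":[-30,0,15],"rot":[0,0,0],"jaw":15},{"delta_pos":[-20,0,0],"rot":[0,0,0],"jaw":15},{"delta_pos":[-10,0,0],"rot":[0,0,0],"jaw":15}]'
cat > chk.py <<'E'
from fit import *
import sys
shoot()
o=[cv2.resize(arm_im[n][y:y+100,x:x+150],None,fx=4,fy=4,interpolation=cv2.INTER_CUBIC)[:290] for n,x,y in(("top",180,175),("side",200,140))]
save(sys.argv[1],np.vstack(o))
ms={n:comp(mask(arm_im[n],(5,150,80),(20,255,255)),q) for n,q in(("top",(300,225)),("side",(300,213)))}
E_=[]
for n,q in(("top",(271,223)),("side",(281,191))): E_.append(ear(n,q,48)); print("ear",n,E_[-1])
# height: triangulate
Ps=[(lambda K,D,R,t:np.c_[R,t])(*cal(n)) for n in("top","side")]
un=[cv2.undistortPoints(np.array(e[1]).reshape(1,1,2),*cal(n)[:2]).reshape(2,1) for n,e in zip(("top","side"),E_)]
X=cv2.triangulatePoints(*Ps,*un); print("ear tri",(X[:3]/X[3]).T)
# wedge: fit with ear/casing hidden region ignored = compare only rear part
u=np.array([np.cos(1.665),np.sin(1.665)]); q0=np.array([531.5,31.5,1.665])
B=np.array([[x,y,z] for y in(-45,45) for x,z in((-100,0),(-100,40),(8,0),(8,40))],float)
for k in(("top",),("side",),("top","side")):
    F={n:hullmask(n,pose(B,q0))>.5 for n in k}
    f=lambda p:sum(np.abs(hullmask(n,pose(W,p))-ms[n][0])[F[n]].sum()/ms[n][2] for n in k)
    r=min((__import__("scipy.optimize").optimize.minimize(f,q0,method="Nelder-Mead",options=dict(initial_simplex=[q0,q0+[g*10,0,0],q0+[0,10*g,0],q0+[0,0,.1*g]],xatol=.1,fatol=1e-3)) for g in(-1,1)),key=lambda r:r.fun)
    p=r.x; c,s=np.cos(p[2]),np.sin(p[2]); print(k,p.round(3),round(r.fun,3),[((c*d[0]+s*d[1]).round(1),(-s*d[0]+c*d[1]).round(1)) for d in(e[0][:2]-p[:2] for e in E_)])
E
python3 chk.py pics/c5.png
```

```text
clock: 10.47
position: [477.2, -481.7, 203.7]
ee_rot: [0.476, 0.522, -0.521, -0.479]
contact_force: [1.2, 0.1, 0.9]
gripper_width: 15.0
ear top (array([533.56104375,  57.58500265,  48.        ]), array([270.        , 222.58730159]), np.int32(126))
ear side (array([532.10801021,  56.43912008,  48.        ]), array([280.44210526, 191.62105263]), np.int32(95))
ear tri [[533.75241559  58.08682613  45.43385975]]
('top',) [533.359  34.466   1.659] 0.098 [(np.float64(23.0), np.float64(-2.2)), (np.float64(22.0), np.float64(-0.7))]
('side',) [532.421  33.794   1.677] 0.075 [(np.float64(23.5), np.float64(-3.6)), (np.float64(22.6), np.float64(-2.1))]
('top', 'side') [532.574  33.897   1.646] 0.174 [(np.float64(23.5), np.float64(-2.8)), (np.float64(22.5), np.float64(-1.2))]
```

View pics/c5.png

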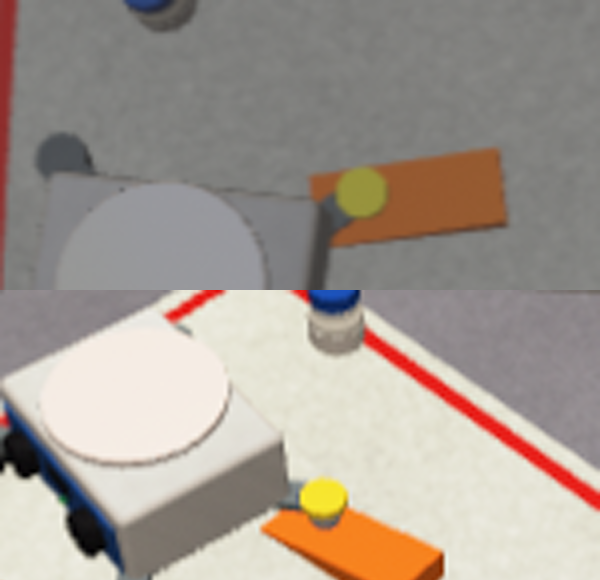

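Top and side agree: the foot is 22–23.5 mm ahead of the wedge centre, against a level window of about 16–33. It is 1–4 mm off the wedge's centreline, and the ear has risen about 10 mm. The crop shows the foot on the ramp and the jar upright, with the arm well clear. I'm handing in.

```bash
python3 -c "
from fit import *
shoot(); print(ear('top',(270,222),48)[1],ear('side',(280,191),48)[1])
for o,n in(('dropper','side'),('jar','side'),('beaker','side')): print(o,[(np.round(q['location']).tolist(),round(q['p'],2)) for q in arm.find_in(n,o)][:2])
print(arm.read_state()['contact_force']); arm.job_done()"
```

```text
[270.         222.58730159] [280.44210526 191.62105263]
dropper [([263.0, 244.0], 0.64)]
jar [([292.0, 206.0], 0.65), ([282.0, 146.0], 0.6)]
beaker [([295.0, 267.0], 0.85)]
[-0.12092094 -0.29163999 -0.13320126]
the job is handed in; nothing more can be done
```

I pushed the middle-sized wedge along the board, thin edge first, about 148 mm with two fingertips on its upright face. I then backed the arm off and handed the job in at about 11 s of the 42 s allowed.

**Foot on the wedge:** both cameras put the short foot about 22–23.5 mm ahead of the wedge centre and 1–4 mm off its centreline. The nominal level position is about 25 mm, and I worked out about 16–33 mm as still level enough.

**Level:** the yellow ear rose about 10 mm, which is what level needs. I inferred level from these figures and did not measure the tilt itself. The stirrer's shift, judged from the ear, was only a few mm.

**At rest:** the ear's pixel position was identical in two successive looks. I did not measure the force the foot puts on the wedge.

**Bystanders:** at the last check the beaker and jar were found within about 1 px of where they started. The networks did not find the dropper in the first side picture, but its last position matches where I saw it there.

**Disagreements:**
- The network's top jar answer in the last look, at (292,206) with p 0.65, was false, as that spot is the wedge. The real jar came second, at (282,146).
- During the push the arm hid the ear from the top camera, so I went by the side view and the tool position until it was clear.

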